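# Tip the housing into its nest and close the hold-down

## Task

The blue housing stands on end in the nest of the assembly fixture. Using only gentle pushes of the fingers, without gripping or lifting it, tip it over so that it lies flat in the nest with its dark round bore facing up; then push the yellow hold-down arm over and press it all the way down across the lying housing. Leave everything else on the bench where it is.

Things in the scene. Friction and masses are not known exactly. Their poses are not given: they have to be found in the camera images.
- fixture: Aluminium base plate bolted to the bench, 170 (its x) x 120 (its y) x 12 mm; origin at the centre of its underside, on the bench, z up. It carries the nest and, on its +y side, two dark hinge posts (top 55 mm above the bench; y = 42 to 58 mm, x = -48 to -36 and 6 to 18 mm) with the yellow hold-down arm.
- nest (a point): Centre of the nest's floor, 12 mm above the bench, over the plate's centre; axes parallel to the fixture's. The nest is a rectangle of steel walls 8 mm high and 7 mm thick, inner space 126 (x) x 50 (y) mm.
- hinge (a point): Point on the hold-down's hinge axis, in the middle of the arm's width: at x = -15, y = 50, z = 45 mm in the fixture's frame. The axis runs along the fixture's x. The hinge is stiff: the arm (0.1 kg) stays where it is left and takes about 2 N at its end to turn.
- holddown (a joint): Angle (rad) of the yellow hold-down arm about its hinge. 0 = fully down: level, pointing to the fixture's -y across the nest, its top face 49.5 mm above the bench, 2 mm clear above the lying housing. pi/2 = upright. Up to 2.15 = leaning back to +y. It starts leaning back, at about 1.7 to 2.1.
- bar_end (a point): Middle of the free end of the yellow arm, a flat bar 36 mm wide (fixture x), 9 mm thick, reaching 85 mm from the hinge axis that lies in its mid-plane. At joint angle a: y = 50 - 85 cos(a), z = 45 + 85 sin(a) mm in the fixture's frame.
- housing: Blue block 25 (its x) x 40 (y) x 80 mm (z), about 0.22 kg, loose, standing at the nest's +x end, x roughly along the fixture's x. Origin: centre of the small end it stands on. Its +x face, away from the nest's middle, shows a dark flush bore (21 mm) with a steel rim. Pushed near its top towards the fixture's -x it tips and falls into the nest, bore up.
- housing_mid (a point): Centre of the blue housing; 40 mm above the nest's floor while standing, 12.5 mm when lying.
- spare: Grey spare housing, same size, lying flat on the bench beside the fixture; origin at the centre of its underside. Leave alone.
- ring_a: Steel ring, 48 mm across, 10 mm high, lying on the bench; origin at the centre of its underside. Leave alone.
- ring_b: Steel ring, 42 mm across, 12 mm high, lying on the bench; origin at the centre of its underside. Leave alone.
- driver: Red-handled screwdriver, 160 mm long, lying on the bench. Leave alone.
- tub: Open white tub, 100 mm across, 75 mm high; origin at the centre of its underside. Leave alone.
- bottle: White bottle with a blue cap, 60 mm across, 140 mm high; origin at the centre of its underside. Leave alone.
Things that resemble listed ones, but are neither listed nor needed, are in the scene too. Of the things that look like the housing, the larger one is meant. Leave any turquoise look-alike of the fixture alone.

How it is judged:
By the outcome, as a careful person would: the job done as asked, in the order asked, and still so for the second after the job is handed in, with the robot touching nothing.
It also fails if it takes over 42 s, if anything falls off the work surface, if the arm or the gripper's body presses on something with over 40 N, if the wrist force passes 120 N, or if a joint passes its speed limit or range.

## Robot

A 6-joint arm with a two-finger parallel gripper is mounted at the origin on the work surface. World frame = base frame: x ahead of the robot, y to its left, z up, the work surface at z = 0. Lengths are in mm, angles in rad, forces in N, time in s.
With the tool pointing down it reaches from about 300 to 775 mm from the base axis. Payload 14.6 kg.
Tool frame: the origin (TCP) lies on the centre line of the jaws, within the pads' length; the fingertips stand 19 mm ahead of it and the grasp point (between the pads) is the TCP (bot.tip_reach is the distance from the TCP to the fingertips, in mm); z points along the fingers, y is the line along which they close (so a half turn about z gives the same grasp; the last joint's range is limited). The gripper opens to 85 mm and grips with 20 to 120 N. Pads are 22 mm wide; open, the fingers measure 114 mm over their backs; the gripper's body (76 mm by 85 mm) begins 54 mm behind the grasp point. The pads swing forward as they close: fully open they stand 13 mm farther back than shut.
Start: joints at [-1.326, 0.3, 1.521, -0, 1.321, -0.067], TCP at [168.718, -523.473, 250.281] pointing down, gripper open.
Joint ranges: [-3.03, 3.03], [-0.79, 2.21], [0.23, 2.52], [-1.04, 4.18], [0, 3.07], [-2.55, 2.55]. Speed limits (rad/s): [2.22, 2.22, 2.57, 3.14, 3.14, 3.14].

## Interface

Orientations are given as a unit quaternion [w, x, y, z].
In Python, from rig import bot gives the robot as it stands. Calls block until the motion is done:
- bot.move_to(position, orientation): joint-space move of the TCP to a pose.
- bot.servo_line(position, attitude=None, speed=150, until_force=None): straight line of the TCP; attitude=None keeps the orientation; speed is the mean speed in mm/s. With until_force (N) it stops when the force on the tool has changed by that much, and returns True; else False.
- bot.move_joints(angles): joint-space move.
- bot.move_gripper(opening, grip_force=None): finger opening in mm; grip_force is the grip in N (None keeps the last); returns when the fingers have stopped.
- bot.dwell(seconds).
- bot.ik(position, orientation): joint angles nearest the present ones, or None.
- bot.read_state(): the state.
- bot.read_camera(name): name is "side" or "top"; returns a dict with "image" (420x560x3 uint8, blue, green, red), "depth" (420x560 float32, mm along the optical axis (not along the pixel's ray), 0 where there is no reading), "fovy" (degrees; the focal length in pixels is half the picture's height over the tangent of half this angle, whatever the lens; pixels are square), "cx", "cy" (the principal point, pixels), "k1" (the pictures are not rectified: a ray, as slopes to the right and down, at radius r is drawn at 1 + k1 r^2 times it, then the intrinsics apply), "eye" and "attitude" of the camera in the world. Camera axes: x right, y down, z forward; pixel columns grow to the right and rows downward; lengths in mm; the calibration is good to about 2 mm. A picture is of the moment at which its call begins.
A pose or a line that the arm cannot do raises bot.MotionError and nothing moves.
- bot.finish_job(): hands the job in; it is judged then, once.
The state is a dict: "clock": time; "joint_positions": joint angles; "qvel": joint speeds; "effort": joint torques, N m; "ee_pos": TCP position; "tool_rot": TCP orientation; "ft_force": force on the tool from outside, world axes, zero at the start; "moment": the same for the moment, N m; "grip_width": finger opening in mm; "grip_force": force on a finger pad.
Only numpy, scipy, OpenCV 4.12 (cv2) and the standard library are available. Lean on these libraries where they do the work, as an engineer would, in place of code of your own. Each camera call takes 0.05 s, during which the arm holds its last target. There are 200 camera calls.

## Working session

There is one attempt and no reset: what is moved stays moved. The work goes in short steps, each a Python script; the robot and the scene stay as the last script left them, time stands still between calls to the robot, and variables do not carry over. Pictures are saved under pics/ and viewed, at most 10 in all, crops included, and the job is handed in when it is done.

```bash
ls; mkdir -p pics; cat > h.py <<'E'
import numpy as np, cv2
from scipy.spatial.transform import Rotation as R
from rig import bot
def cloud(c):
    h,w=c["depth"].shape; f=h/2/np.tan(np.radians(c["fovy"])/2)
    K=np.array([[f,0,c["cx"]],[0,f,c["cy"]],[0,0,1.]])
    u,v=np.meshgrid(np.arange(w),np.arange(h))
    p=np.stack([u,v],-1).reshape(-1,1,2).astype(float)
    n=cv2.undistortPoints(p,K,np.array([c["k1"],0,0,0.])).reshape(h,w,2)
    d=c["depth"][...,None]
    P=np.concatenate([n*d,d],-1)
    q=c["attitude"]
    W=P@R.from_quat([q[1],q[2],q[3],q[0]]).as_matrix().T+np.array(c["eye"])
    W[c["depth"]<=0]=np.nan
    return W
E
python3 - <<'E'
from h import *
for n in("top","side"):
    c=bot.read_camera(n); cv2.imwrite(f"pics/{n}0.png",c["image"]); np.savez(f"{n}0.npz",image=c["image"],W=cloud(c))
    print(n,c["fovy"],c["eye"],c["attitude"],c["k1"])
E
```

```text
pics
top 49.68185544663933 [ 370.79577174  -13.22630505 1216.52657493] [-0.05348037  0.71400352 -0.69547965  0.06038949] -0.0955944653251022
side 46.78392928403055 [ 461.79518232  930.35079917 1104.78446917] [ 0.01117532 -0.04929725  0.93086544 -0.36184862] 0.04330022058864004
```

View pics/top0.png

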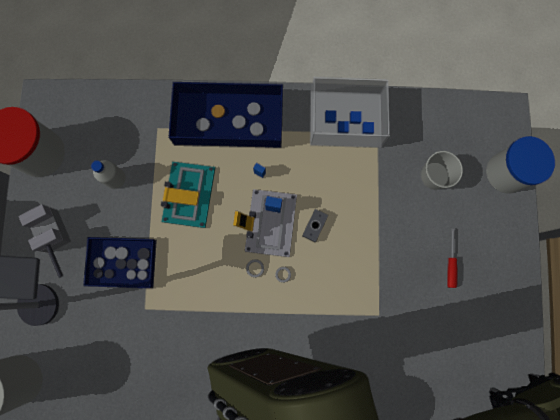

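View pics/side0.png

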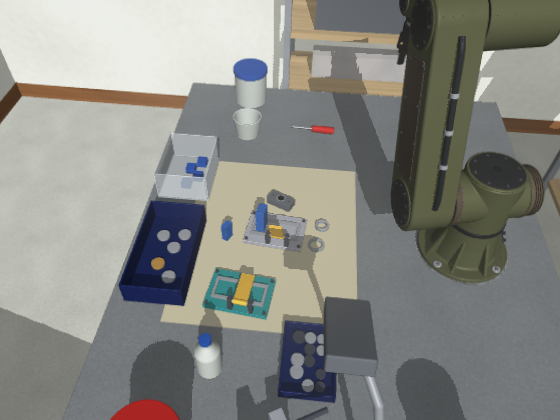

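The top view shows the fixture at about (271,222), with the blue housing at (274,204) at its far (+x world) end. The yellow arm leans left at (243,220). The turquoise look-alike is at (187,195), and the small blue decoy at (259,170).

```bash
python3 - <<'E'
from h import *
d=np.load("top0.npz");I=d["image"];W=d["W"]
hsv=cv2.cvtColor(I,cv2.COLOR_BGR2HSV)
v,u=np.mgrid[:420,:560]
roi=(u>225)&(u<320)&(v>175)&(v<270)
def box(m,n):
    P=W[m];P=P[~np.isnan(P).any(1)]
    r=cv2.minAreaRect(P[:,:2].astype(np.float32)); print(n,len(P),r,"z",np.percentile(P[:,2],[5,50,95]),P.mean(0)); return r
z=W[...,2]
blue=(hsv[...,0]>100)&(hsv[...,0]<125)&(hsv[...,1]>120)&roi
box(blue&(z>80),"housing top")
box(blue&(v<185)|(blue&(z<80)),"other blue")
yel=(hsv[...,0]>15)&(hsv[...,0]<32)&(hsv[...,1]>150)&roi
box(yel&(z>20),"yellow")
pl=roi&(z>8)&(z<15)&(hsv[...,1]<60)&(u>240)&(u<302)
n,l,s,_=cv2.connectedComponentsWithStats(cv2.morphologyEx((roi&(z>7)&(z<24)&(hsv[...,1]<70)).astype(np.uint8),cv2.MORPH_OPEN,np.ones((2,2),np.uint8)))
for i in np.argsort(-s[1:,4])[:3]+1: print(s[i]); box(l==i,"plate")
crop=I[170:285,215:335];cv2.imwrite("pics/crop0.png",cv2.resize(crop,None,fx=5,fy=5,interpolation=cv2.INTER_CUBIC))
s_=np.load("side0.npz");I=s_["image"];Ws=s_["W"]
h2=cv2.cvtColor(I,cv2.COLOR_BGR2HSV);v,u=np.mgrid[:420,:560];r2=(u>240)&(u<312)&(v>195)&(v<255)
W=Ws;z=W[...,2]
box(r2&(h2[...,0]>100)&(h2[...,0]<125)&(h2[...,1]>120)&(z>86),"side housing top")
m=r2&(h2[...,0]>15)&(h2[...,0]<32)&(h2[...,1]>150)&(z>25);box(m,"side yellow")
P=W[m];print(P[np.argsort(P[:,2])][::12].round())
E
```

```text
housing top 173 ((560.9284057617188, 30.78158187866211), (40.026397705078125, 117.5663070678711), 28.20833396911621) z [88.39557893 93.65211083 99.31740879] [574.54508783   2.25701982  93.77247178]
other blue 61 ((574.5899658203125, -22.168136596679688), (201.85409545898438, 58.22328186035156), 47.259586334228516) z [18.55543732 47.06835175 75.13958164] [569.6720418   -4.92667826  47.21401761]
yellow 217 ((525.4324340820312, -8.061004638671875), (201.15794372558594, 36.001033782958984), 87.46913146972656) z [ 51.87887731  88.60071627 127.19609333] [527.86603529  69.30582032  92.53041906]
[ 246  190   52   68 2334]
plate 2331 ((535.4503173828125, 0.1643829345703125), (120.51459503173828, 172.77520751953125), 84.59695434570312) z [ 7.82752788 14.63409339 23.14905115] [529.41782476  -2.78590259  15.50555906]
[247 260  18  11  75]
plate 75 ((422.6445007324219, 39.86540222167969), (26.393030166625977, 44.87001037597656), 1.8148598670959473) z [ 1.41569873 10.23032379 15.1059934 ] [423.57536792  39.98565003   9.12866075]
[279 268  10   3  25]
plate 25 ((414.113525390625, -34.569969177246094), (5.323581218719482, 23.8103084564209), 1.3099377155303955) z [ 2.86979547 11.70657507 15.1084839 ] [414.28208301 -34.4138721   10.89106843]
side housing top 98 ((580.397705078125, -2.4902591705322266), (42.50236892700195, 24.313478469848633), 81.33152770996094) z [88.38149404 92.02800872 95.46968207] [580.61232753  -1.69816515  92.06221657]
side yellow 56 ((531.1303100585938, 73.65985870361328), (34.88606643676758, 32.146236419677734), 85.57121276855469) z [ 44.49963476 121.60714904 126.00958792] [531.84860999  77.44669587  98.1185227 ]
[[534.  56.  43.]
 [545.  58.  48.]
 [518.  91. 121.]
 [548.  89. 123.]
 [541.  83. 125.]]
```

View pics/crop0.png

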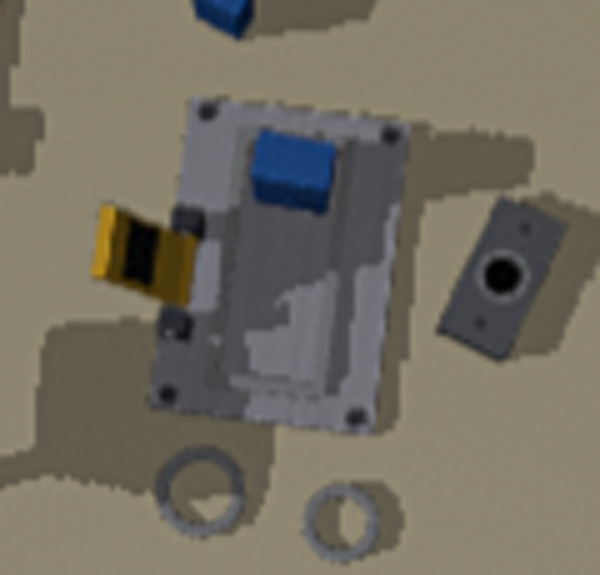

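```bash
cat >> h.py <<'E'
Fc=np.array([535.4,0.2,0.]); yaw=np.radians(-5.4)
def fx(x,y,z): 
    return Fc+R.from_euler("z",yaw).apply([x,y,z])
def down(phi):   # tool y at angle phi, pointing down; choose the half turn
    out=[]
    for p in (phi,phi+np.pi):
        y=np.array([np.cos(p),np.sin(p),0]);z=np.array([0,0,-1.]);x=np.cross(y,z)
        q=R.from_matrix(np.c_[x,y,z]).as_quat(); out.append([q[3],q[0],q[1],q[2]])
    return out
def pick(pos,phi):
    s=[(abs(j[5]),q) for q in down(phi) if (j:=bot.ik(pos,q)) is not None]
    return min(s)[1]
E
python3 - <<'E'
from h import *
T=bot.tip_reach; print(T)
bot.move_gripper(0)
hc=np.array([580.5,-2.0]); d=np.array([np.cos(yaw),np.sin(yaw)])
P=lambda s,z:[*(hc+s*d),z]
q=pick(P(42,97),np.radians(-8)+np.pi/2)
bot.move_to(P(42,250),q); bot.servo_line(P(42,78+T),speed=150)
s=bot.read_state();print(s["clock"],s["ee_pos"],s["ft_force"],s["grip_width"])
for k in (24,16,8,0,-6,-12,-16):
    hit=bot.servo_line(P(k,78+T),speed=40,until_force=10)
    s=bot.read_state();print(k,hit,s["clock"],s["ee_pos"].round(1) if hasattr(s["ee_pos"],"round") else s["ee_pos"],np.round(s["ft_force"],1))
    if hit: break
c=bot.read_camera("side");cv2.imwrite("pics/side1.png",cv2.resize(c["image"][160:290,190:360],None,fx=4,fy=4))
E
```

```text
19.0
4.475 [622.7729231   -6.03200262  98.05933365] [-0.10382783  0.34574141  0.30922204] -0.11145454751002613
24 False 5.075 [604.5  -4.3  97.2] [-0.   0.3  0.7]
16 False 5.425 [596.3  -3.5  97. ] [ 0.3 -0.2 -0.4]
8 False 5.775 [588.3  -2.7  97.1] [-0.  -0.7  0.9]
0 False 6.125 [580.3  -2.   97.1] [ 0.5  0.6 -0.2]
-6 False 6.425 [574.4  -1.4  97. ] [-0.6  0.1  0.7]
-12 False 6.725 [568.4  -0.9  97.1] [-0.3  0.4  0.7]
-16 False 6.975 [ 5.644e+02 -4.000e-01  9.700e+01] [-0.9 -0.4 -0.2]
```

View pics/side1.png

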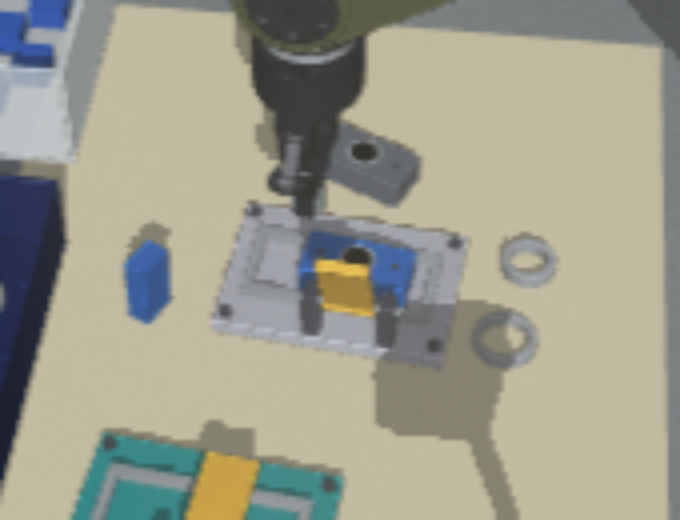

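The housing has fallen and lies in the nest with its bore up, visible at (355,255) in the crop. I'll check that it lies flat, then push the hold-down arm over.

```bash
cat > push.py <<'E'
from h import *
T=bot.tip_reach
p=np.array(bot.read_state()["ee_pos"]); bot.servo_line([*(p[:2]+[40,-4]),180],speed=200)
c=bot.read_camera("side");W=cloud(c);h=cv2.cvtColor(c["image"],cv2.COLOR_BGR2HSV)
L=(W-Fc)@R.from_euler("z",yaw).as_matrix()
m=(h[...,0]>100)&(h[...,0]<125)&(h[...,1]>120)&(abs(L[...,0])<65)&(abs(L[...,1])<27)&(L[...,2]>30)
B=L[m];print("blue top",len(B),np.percentile(B,[3,50,97],axis=0).round(1))
assert abs(np.median(B[:,2])-37)<4
w=11; xb=-15
def tip(a,r=70):    # fingertip centre (fixture y,z) for the -y lower corner on the bar's rear face
    y=50-r*np.cos(a)+4.5*np.sin(a); z=45+r*np.sin(a)+4.5*np.cos(a)
    if a>np.pi/2: y=50-85*np.cos(a)+4.5*np.sin(a); z=110
    return y+w,z
G=lambda y,z: fx(xb,y,z+T)
q=pick(G(120,108),yaw)
bot.move_to(G(130,185),q); bot.servo_line(G(130,110),speed=150)
print(bot.read_state()["clock"])
for a in np.arange(1.95,0.1,-0.2):
    hit=bot.servo_line(G(*tip(a)),speed=60,until_force=20)
    s=bot.read_state();print(round(a,2),hit,round(s["clock"],2),np.round(s["ft_force"],1))
    if hit: break
else:
    y,_=tip(0)
    print("press",bot.servo_line(G(y,46),speed=30,until_force=12),bot.read_state()["ee_pos"][2]-T,bot.read_state()["ft_force"])
    bot.servo_line(G(y,120),speed=150)
    for n in("side","top"):
        c=bot.read_camera(n);W=cloud(c);h=cv2.cvtColor(c["image"],cv2.COLOR_BGR2HSV)
        L=(W-Fc)@R.from_euler("z",yaw).as_matrix()
        m=(h[...,0]>15)&(h[...,0]<32)&(h[...,1]>150)&(abs(L[...,0])<65)&(abs(L[...,1])<60)&(L[...,2]>25)
        print(n,np.percentile(L[m],[3,50,97],axis=0).round(1))
c=bot.read_camera("side");cv2.imwrite("pics/side2.png",cv2.resize(c["image"][160:290,190:360],None,fx=4,fy=4));print(bot.read_state()["clock"])
E
python3 push.py
```

```text
blue top 112 [[-46.4 -15.   32.8]
 [-30.6   5.7  37.3]
 [ 29.9  23.8  41.3]]
9.8917
1.95 False 10.6 [-0.8  0.9  0.1]
1.75 False 11.02 [-0.1  0.1  1. ]
1.55 False 11.46 [ 0.4 -0.5 -0.1]
1.35 False 11.84 [ 0.2 -0.   0. ]
1.15 False 12.22 [ 0.2 -0.   0.3]
0.95 False 12.61 [ 0.1  0.1 -0.4]
0.75 False 12.99 [ 0.   0.5 -0.4]
0.55 False 13.38 [-0.8 -0.6 -0.3]
0.35 False 13.76 [ 0.5 -0.6 -0.1]
0.15 False 14.14 [-0.4  0.1 -0.3]
press True 49.348788461116115 [-4.25531943 -0.03098809 12.24147644]
side [[-26.6 -28.7  45.6]
 [-11.6  15.8  50.4]
 [  3.7  57.7  54.7]]
top [[-56.1  17.8  49.4]
 [-17.6  38.2  52.7]
 [-12.7  51.3 366.9]]
15.3333
```

View pics/side2.png

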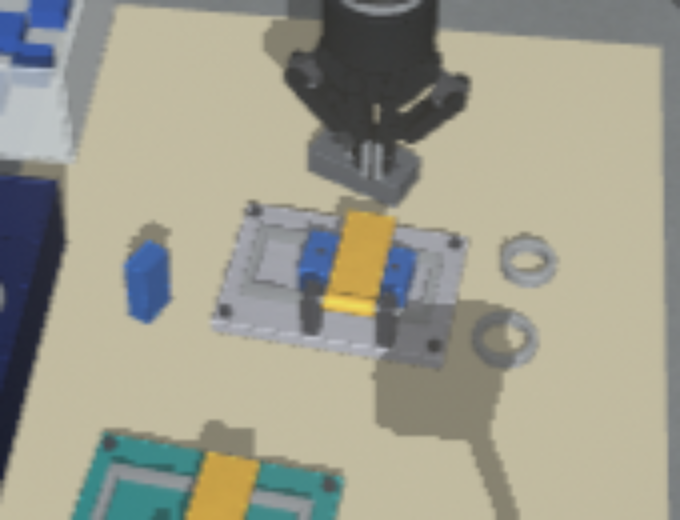

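The bar lies level across the housing at (365,255). The press stopped firmly at 49.3 mm, against 49.5 mm expected, and the housing still lies flat. I'm handing in.

```bash
python3 - <<'E'
from h import *
p=np.array(bot.read_state()["ee_pos"]); bot.servo_line([*p[:2],230],speed=150)
print(bot.finish_job())
E
```

```text
the job is handed in; nothing more can be done
None
```

The housing lies flat in the nest with its bore up, the yellow hold-down is pressed fully down across it, and the job was handed in at about 16 s with the robot clear.

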